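Stack the last mailing tube and read its tag

ROBOT

A 6-joint arm with a two-finger parallel gripper is mounted at the origin on a cart in front of the work surface, level with it; the furniture and walls round the work are solid. World frame = base frame: x ahead of the robot, y to its left, z up, the work surface at z = 0. Lengths are in m, angles in rad, forces in N, time in s.
With the tool pointing down it reaches from about 0.35 to 0.975 m from the base axis. Payload 4.9 kg.
Tool frame: the origin (TCP) lies at the very end of the fingers, on their centre line; the grasp point (between the pads) lies 19 mm behind it; z points along the fingers, y is the line along which they close (so a half turn about z gives the same grasp; the last joint's range is limited). The gripper opens to 85 mm and grips with 20 to 120 N. Pads are 22 mm wide; open, the fingers measure 114 mm over their backs; the gripper's body (76 mm by 85 mm) begins 54 mm behind the grasp point. The pads swing forward as they close: fully open they stand 13 mm farther back than shut.
Start: joints at [-1.282, 0.053, 1.613, -0, 1.476, -0.119], TCP at [0.248, -0.574, 0.231] pointing down, gripper open.
Joint ranges: [-3.01, 3.01], [-1.01, 2.22], [0.06, 2.58], [-1.02, 4.17], [0.09, 2.62], [-3.14, 3.14]. Speed limits (rad/s): [2.57, 2.57, 3.14, 3.14, 3.14, 3.14].

INTERFACE

Orientations are given as a unit quaternion [w, x, y, z].
In Python, from cell import telemetry, eyes, ticket gives the robot as it stands.
- The arm moves only by the tool send_rows, never from a script. Its argument "steps" is a list of rows, each an object with "linear": the shift along the tool's x, y, z in mm, a list of three; "turn": the turn, a rotation vector about the tool's x, y, z in rad, a list of three; "fingers": the opening, from 0 (shut) to 1 (fully open). A call has exactly 8 rows; each row shifts and turns the commanded pose from where the row before left it, along the tool's axes as they then stand; what a row does not reach is not made up. A row lasts 1/8 s, in which the tool goes at most 62.5 mm and 10.7 degrees, less where a joint would pass 70% of its speed; a pose out of reach is approached as far as the arm can. A call is refused whole if a number of a shift passes 62.5 or a number of a turn 0.188, either way. A call with a gripper value outside its range is refused whole. The fingers move at their own pace and stop on an object; the grip force is fixed at half the most. Time passes only in rows, so rows that do not move let the fingers close, or fill a call up. It gives the time, the measured TCP pose, the force, the opening and the grip force at its end, in the units of the state.
- telemetry.get_obs(): the state, without advancing time (a new reading comes with each control period).
- eyes.capture(name): name is "scene" or "top"; returns the picture (420x560x3 uint8, red, green, blue); there is no depth.
- eyes.calibration(name): a dict with "fx", "fy", "cx", "cy" (pixels), "cam_to_world" (4x4, takes a point from camera to world coordinates). Camera axes: x right, y up, looking along -z (the intrinsics and any distortion apply to the point x, -y, -z); pixel columns grow to the right and rows downward; lengths in m; the calibration is good to about 2 mm. A picture is of the moment at which its call begins. calibration takes no time and is no camera call.
- ticket.close_job(): hands the job in; it is judged then, once.
The state is a dict: "t": time; "joint_positions": joint angles; "joint_velocities": joint speeds; "joint_torque": joint torques, N m; "position": TCP position; "eef_rot": TCP orientation; "force": force on the tool from outside, world axes, zero at the start; "moment": the same for the moment, N m; "gripper_width": finger opening in m; "gripper_force": force on a finger pad.
Only numpy, scipy, OpenCV 4.12 (cv2) and the standard library are available. Lean on these libraries where they do the work, as an engineer would, in place of code of your own. Each camera call takes 0.05 s, during which the arm holds its last target. There are 200 camera calls.

TASK

Lay the mailing tube from the rest into the groove on top of the two tubes in the tray, ends even with theirs and its metal tag facing straight up, and let go of it. Then take the touch reader out of its dock and hold it upright with its spring tip on the middle of the tag, pressing lightly so that the tip is pushed in about halfway. Finish while still holding the reader there; leave the two lower tubes and everything else on the counter where they are.

Things in the scene. Friction and masses are not known exactly. Their poses are not given: they have to be found in the camera images.
- tube: loose brown cardboard mailing tube, a cylinder 48 mm in diameter and 180 mm long with white end caps, about 0.12 kg. Origin at its middle on its axis; x runs along the tube, z points to the side that carries the tag. It starts tag up on the rest, axis 38 mm above the counter; the rest's bars touch it 48 to 72 mm from its middle, the space beside the middle is free
- tag (a point): centre of the top face of the tag, a flat bare steel disc 24 mm in diameter that stands 2 mm proud of the tube, 45 mm from the tube's middle along its x; z is the disc's outward direction
- rest: fixed low grey stand, 160 x 60 mm, with four black rubber bars that carry the tube; origin on the counter under the middle, x along the tube
- tray: fixed open grey tray, 200 x 110 mm outside, floor 4 mm thick, long walls 32 mm high and end walls 16 mm high, 6 mm thick; inside 188 x 98 mm. Origin at the centre of its underside on the counter, x along the tubes (lengthwise), z up. The third tube laid in the groove has its axis about 69 mm above the counter, over the tray's middle line
- tube_left: loose plain mailing tube of the same size without a tag, lying in the tray along its x on the tray's +y side, axis 28 mm above the counter; origin at its middle
- tube_right: the same, on the tray's -y side, side by side with the other
- dock: fixed grey block, 64 x 64 x 60 mm high, with a 21 mm round hole 52 mm deep in its top in which the reader's nose stands; origin at the centre of its underside on the counter
- reader: loose touch reader, 0.13 kg: black bar 36 mm (x) by 28 mm (y) by 95 mm high (z), gripped by its flat sides, with a nose 17 mm thick and 28 mm long below it and a steel spring tip under the nose. Origin at the centre of the bar's underside (shoulder on the dock, 60 mm above the counter); z up along the bar. It stands upright in the dock and lifts straight out by 50 mm
- reader_tip (a point): end of the reader's spring tip, a steel pin 8 mm in diameter on the reader's axis, 44 mm below its origin when not pressed
- plunger (a joint): how far the spring tip is pushed into the reader, m: 0 free, 0.012 fully in; the spring pushes back with about 1 N at first touch and 4 N fully in
- label_roll: bystander: white roll of labels, 62 mm across, 40 mm high, at the back; origin at the centre of its underside
- parcel_b: bystander: small brown parcel, 85 x 111 x 43 mm, at the back right; origin at the centre of its underside
- packing_tape: bystander: roll of brown packing tape, 96 mm across, 48 mm high, at the back left; origin at the centre of its underside
- marker_0: bystander: black marker pen, 135 mm long, 17 mm thick, lying at the front right; origin at its middle, underside
Things that resemble listed ones, but are neither listed nor needed, are in the scene too. There is more than one size of the reader; the job needs the larger.

How it is judged:
By the outcome, as a careful person would: the job done as asked, in the order asked, and still so for the second after the job is handed in, while the arm keeps its last pose, push and grip.
It also fails if it takes over 54 s, if anything falls off the work surface, if the arm or the gripper's body presses on something with over 40 N, if the wrist force passes 120 N, or if a joint passes its speed limit or range.

## Working session

There is one attempt and no reset: what is moved stays moved. The work goes in short steps, Python scripts to look and compute and a tool call to move; the robot and the scene stay as the last step left them, time stands still between calls to the robot, and variables do not carry over. Pictures are saved under pics/ and viewed, at most 13 in all, crops included, and the job is handed in when it is done.

Besides the shell and the picture viewer there is one more tool, called in YAML: its name, and indented under it one key for each argument. send_rows: Moves the arm, as the interface text tells. Its arguments: {"type":"object","properties":{"steps":{"type":"array"}},"required":["steps"]}

```bash
ls; mkdir -p pics
python3 - <<'E'
from cell import telemetry, eyes, ticket
import cv2,numpy as np
o=telemetry.get_obs();print({k:np.round(v,3) for k,v in o.items()})
for n in("scene","top"):
    im=eyes.capture(n);cv2.imwrite(f"pics/{n}0.png",im[:,:,::-1]);c=eyes.calibration(n);print(n,{k:np.round(v,4) for k,v in c.items()})
E
```

```text
pics
{'t': np.float64(0.0), 'joint_positions': array([-1.282,  0.053,  1.614, -0.   ,  1.476, -0.119]), 'joint_velocities': array([ 0.   , -0.001,  0.   , -0.001, -0.003, -0.001]), 'joint_torque': array([ 2.0000e-03, -3.9368e+01, -3.7017e+01, -0.0000e+00,  7.0000e-03,
        0.0000e+00]), 'position': array([ 0.248, -0.573,  0.23 ]), 'eef_rot': array([-0.001,  0.979,  0.202, -0.   ]), 'force': array([-0.813,  0.251, -0.346]), 'moment': array([ 0.01 ,  0.021, -0.024]), 'gripper_force': np.float64(0.0), 'gripper_width': np.float64(0.085)}
scene {'fx': np.float64(510.4052), 'fy': np.float64(510.4052), 'cx': np.float64(282.2989), 'cy': np.float64(210.3596), 'cam_to_world': array([[-0.4141,  0.6918, -0.5915, -0.4101],
       [-0.9102, -0.3061,  0.2791,  0.4285],
       [ 0.012 ,  0.654 ,  0.7564,  1.2857],
       [ 0.    ,  0.    ,  0.    ,  1.    ]])}
top {'fx': np.float64(504.246), 'fy': np.float64(504.246), 'cx': np.float64(276.5236), 'cy': np.float64(215.7759), 'cam_to_world': array([[ 0.0237,  0.9913, -0.1294,  0.4283],
       [-0.9994,  0.0268,  0.0223, -0.0137],
       [ 0.0256,  0.1288,  0.9913,  1.2604],
       [ 0.    ,  0.    ,  0.    ,  1.    ]])}
```

Run:
```python
import cv2
for n in("scene","top"):
    im=cv2.imread(f"pics/{n}0.png");cv2.imwrite(f"pics/{n}0b.png",cv2.resize(im,(784,588),interpolation=cv2.INTER_CUBIC))
```

```text
(no output)
```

View pics/scene0b.png

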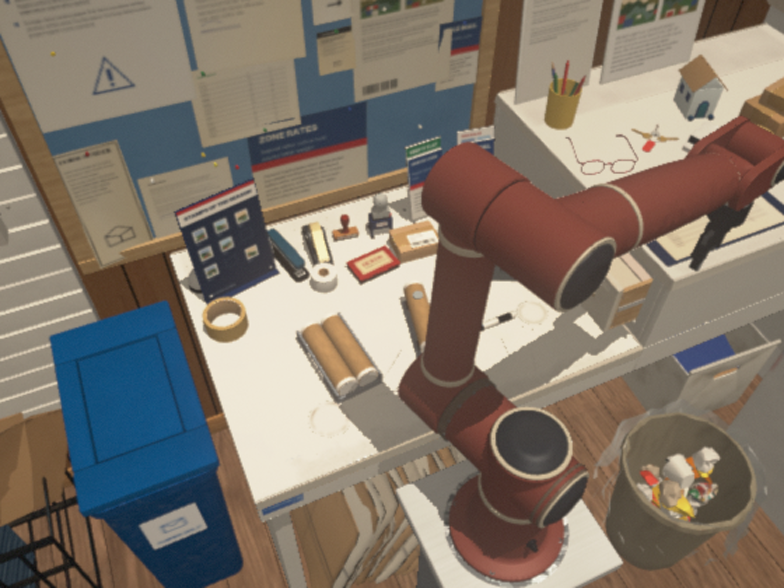

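View pics/top0b.png

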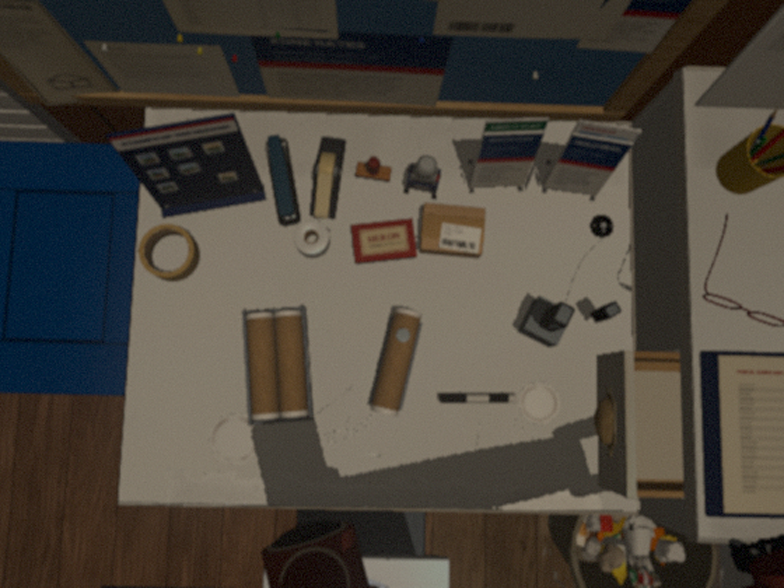

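The top view shows the tray with its two tubes at (277,363), the tagged tube at (396,360) with its tag at (403,335), and the dock with the larger reader at (545,320). The smaller decoy reader is at (603,311). In the scene view the arm hides part of the rest and all of the dock.

```bash
cat > h.py <<'E'
import numpy as np,cv2
from cell import telemetry, eyes, ticket
def ray(n,u,v):
    c=eyes.calibration(n);T=np.array(c["cam_to_world"])
    d=T[:3,:3]@np.array([(u-c["cx"])/c["fx"],-(v-c["cy"])/c["fy"],-1.]);return T[:3,3],d
def atz(n,u,v,z):
    o,d=ray(n,u,v);return o+d*(z-o[2])/d[2]
def tri(a,b):
    (o1,d1),(o2,d2)=ray("top",*a),ray("scene",*b)
    s=np.linalg.lstsq(np.c_[d1,-d2],o2-o1,rcond=None)[0]
    p,q=o1+s[0]*d1,o2+s[1]*d2;return (p+q)/2,np.linalg.norm(p-q)
def proj(n,p):
    c=eyes.calibration(n);T=np.array(c["cam_to_world"]);q=T[:3,:3].T@(np.array(p)-T[:3,3])
    return c["cx"]+c["fx"]*q[0]/-q[2],c["cy"]-c["fy"]*q[1]/-q[2]
def crop(im,x0,y0,x1,y1,s,f,step=10):
    c=cv2.resize(im[y0:y1,x0:x1],None,fx=s,fy=s,interpolation=cv2.INTER_CUBIC)
    c=np.clip(c.astype(float)*1.5,0,255).astype(np.uint8)
    for x in range((x0//step+1)*step,x1,step):
        cv2.line(c,(int((x-x0+.5)*s),0),(int((x-x0+.5)*s),5),(0,0,255),1)
        cv2.putText(c,str(x),(int((x-x0)*s)-8,16),0,.35,(0,0,255),1)
    for y in range((y0//step+1)*step,y1,step):
        cv2.line(c,(0,int((y-y0+.5)*s)),(5,int((y-y0+.5)*s)),(0,0,255),1)
        cv2.putText(c,str(y),(7,int((y-y0+.5)*s)+4),0,.35,(0,0,255),1)
    if f: cv2.imwrite(f,c)
    return c
E
python3 - <<'E'
from h import *
im=cv2.imread("pics/top0.png")
a=crop(im,165,205,310,310,5.4,None)
crop(im,165,205,310,310,5.4,"pics/c1.png")
crop(im,360,195,450,260,8.5,"pics/c2.png")
s=1/1.4
for n,u,v,z in [("traycent",277,363,.05),("tube",396,360,.05),("tag",403,335,.064),("dock",543,322,.06),("reader",563,315,.155)]:
    print(n,atz("top",u*s,v*s,z).round(3))
E
```

```text
traycent [0.477 0.144 0.05 ]
tube [ 0.487 -0.059  0.05 ]
tag [ 0.529 -0.069  0.064]
dock [ 0.558 -0.309  0.06 ]
reader [ 0.56  -0.318  0.155]
```

View pics/c1.png

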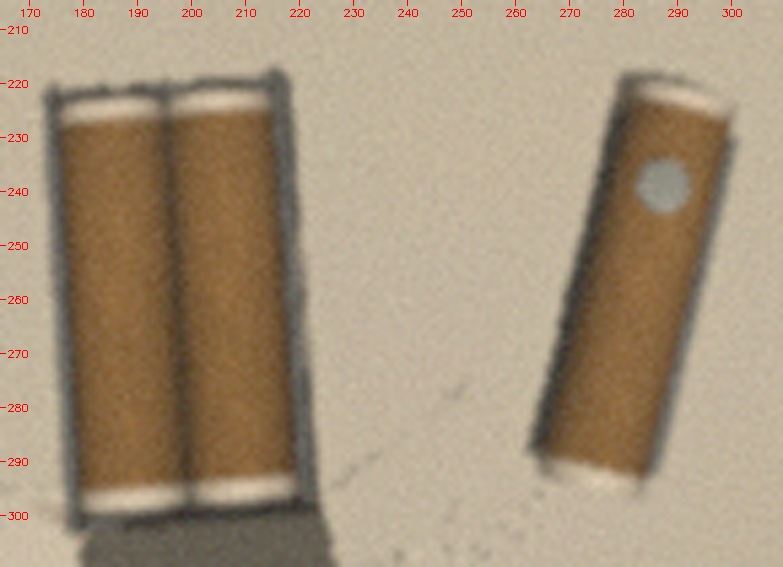

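View pics/c2.png

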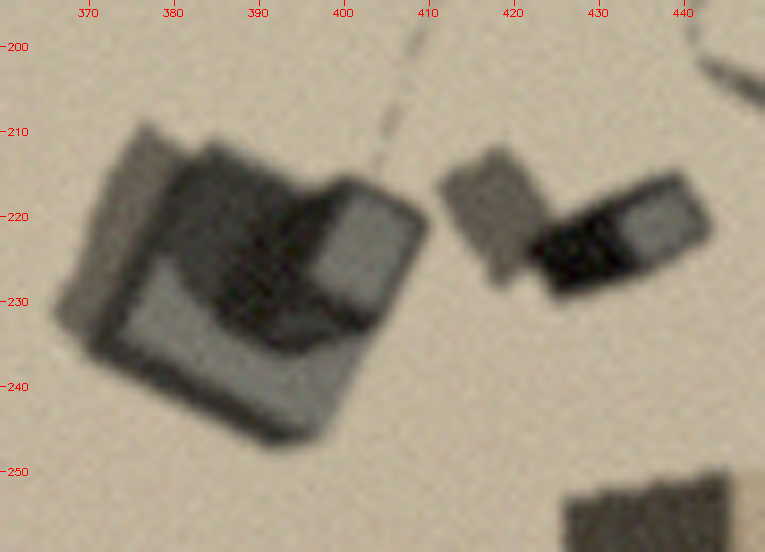

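The crops show the tag at top pixel (287.5,239). The brown body of the tagged tube runs from about (289,222) to (275,291). The two tray tubes' end caps are at rows about 223 and 296, split at columns 197 to 199. The dock centre top is near (388,228), and the reader's top face corners are about (401,216), (410,221), (404,232) and (395,227).

```bash
cat > m.py <<'E'
from h import *
def brown(im):
    h=cv2.cvtColor(im,cv2.COLOR_BGR2HSV);m=cv2.inRange(h,(7,95,50),(22,255,230))
    return cv2.morphologyEx(m,cv2.MORPH_OPEN,np.ones((2,2)))
E
python3 - <<'E'
from m import *
t=cv2.imread("pics/top0.png");s=cv2.imread("pics/scene0.png")
for n,im,(x0,y0,x1,y1) in [("top",t,(165,205,310,310)),("scene",s,(205,190,315,290))]:
    m=brown(im);mm=np.zeros_like(m);mm[y0:y1,x0:x1]=m[y0:y1,x0:x1]
    k,l,st,ce=cv2.connectedComponentsWithStats(mm)
    for i in range(1,k):
        if st[i,4]<120: continue
        cn=max(cv2.findContours((l==i).astype(np.uint8),0,1)[0],key=cv2.contourArea)
        r=cv2.minAreaRect(cn);print(n,st[i].tolist(),ce[i].round(2),cv2.boxPoints(r).round(1).tolist())
crop(s,205,190,325,285,6.4,"pics/c3.png")
for n,z in(("tray corner",.0),):
    pass
E
```

```text
top [268, 225, 32, 69, 1148] [283.27 260.41] [[266.5, 289.3999938964844], [282.6000061035156, 223.5], [300.79998779296875, 227.89999389648438], [284.70001220703125, 293.8999938964844]]
top [177, 227, 43, 70, 2625] [198.25 261.12] [[176.60000610351562, 228.5], [215.8000030517578, 226.10000610351562], [220.0, 293.70001220703125], [180.8000030517578, 296.20001220703125]]
scene [291, 204, 18, 42, 440] [300.   223.27] [[288.70001220703125, 205.8000030517578], [302.79998779296875, 201.8000030517578], [314.1000061035156, 241.39999389648438], [300.0, 245.39999389648438]]
scene [218, 227, 49, 49, 1317] [240.94 250.27] [[215.39999389648438, 237.5], [241.1999969482422, 221.39999389648438], [266.5, 261.79998779296875], [240.6999969482422, 277.8999938964844]]
scene [288, 260, 19, 30, 187] [297.56 275.8 ] [[285.70001220703125, 285.79998779296875], [296.20001220703125, 258.8999938964844], [310.5, 264.5], [300.0, 291.29998779296875]]
```

View pics/c3.png

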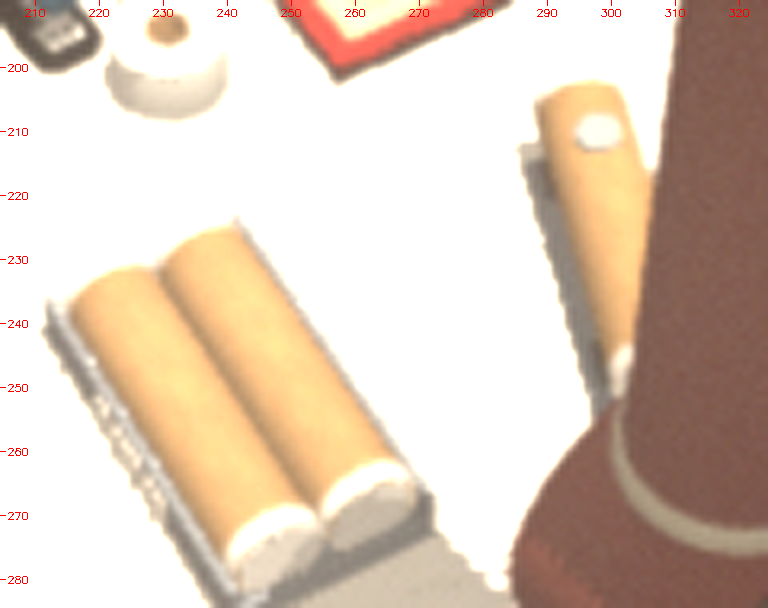

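The scene crop shows the tag at about (298.3,210.2). The tray tubes' near caps are at about (243,275) and (263,266). I'll fit cylinder models to the brown masks.

```bash
cat >> m.py <<'E'
from scipy.optimize import minimize
S=8
def render(n,p,L,yoffs,shape,box):
    x,y,z,yaw=p;c,s=np.cos(yaw),np.sin(yaw);a=np.linspace(0,2*np.pi,36,endpoint=False)
    x0,y0,x1,y1=box;M=np.zeros(((y1-y0)*S,(x1-x0)*S),np.uint8)
    for yo in yoffs:
        P=[proj(n,(x+c*l-s*(yo+.024*np.cos(b)),y+s*l+c*(yo+.024*np.cos(b)),z+.024*np.sin(b))) for l in(-L/2,L/2) for b in a]
        P=(np.array(P)+.5-[x0,y0])*S*16
        cv2.fillConvexPoly(M,cv2.convexHull(P.astype(np.int32)),255,shift=4)
    return cv2.resize(M,(x1-x0,y1-y0),interpolation=cv2.INTER_AREA)/255.
def fit(ims,boxes,p0,yoffs,fixz=None,L0=.17,fill=True):
    obs={}
    for n in boxes:
        x0,y0,x1,y1=boxes[n];m=brown(ims[n])[y0:y1,x0:x1]
        k,l,st,_=cv2.connectedComponentsWithStats(m);m=(l==1+np.argmax(st[1:,4])).astype(np.uint8)
        m=cv2.morphologyEx(m,cv2.MORPH_CLOSE,np.ones((3,3)))
        cn,_=cv2.findContours(m,0,1);cv2.drawContours(m,cn,-1,1,-1);obs[n]=m
    def cost(q):
        p=[q[0],q[1],q[4] if fixz is None else fixz,q[2]]
        return sum(np.abs(render(n,p,q[3],yoffs,None,boxes[n])-obs[n]).sum() for n in boxes)
    q0=np.array([*p0,L0]+([.03] if fixz is None else []));b=None
    sx=np.vstack([q0]+[q0+np.eye(len(q0))[i]*[.008,.008,.06,.01,.01][i] for i in range(len(q0))])
    r=minimize(cost,q0,method="Nelder-Mead",options=dict(initial_simplex=sx,xatol=1e-4,fatol=.05,maxiter=400))
    return r.x,r.fun,{n:int(obs[n].sum()) for n in obs}
E
python3 - <<'E'
from m import *
t=cv2.imread("pics/top0.png");s=cv2.imread("pics/scene0.png");I=dict(top=t,scene=s)
print("tag",tri((287.5,239),(298.3,210.2)))
B=(165,205,230,310)
print("pair top",fit(I,{"top":B},(.477,.144,.0),(-.0245,.0245),.028))
print("pair both",fit(I,{"top":B,"scene":(205,215,275,290)},(.477,.144,.0),(-.0245,.0245)))
print("tube",fit(I,{"top":(255,205,310,310)},(.487,-.059,-.2),(0,),.038))
for u,v in((401,216),(410,221),(404,232),(395,227)):print(atz("top",u,v,.155).round(4))
print("dock corner",[atz("top",u,v,.06).round(4) for u,v in((385,211.5),(372,234),(396,246))])
E
```

```text
tag (array([ 0.52925384, -0.06945518,  0.05963692]), np.float64(0.0025985151544461256))Traceback (most recent call last):
  File "<stdin>", line 5, in <module>
  File "m.py", line 27, in fit
    r=minimize(cost,q0,method="Nelder-Mead",options=dict(initial_simplex=sx,xatol=1e-4,fatol=.05,maxiter=400))
    res = _minimize_neldermead(fun, x0, args, callback, bounds=bounds,
                               **options)
    fxcc = func(xcc)
    fx = function(np.copy(x), *(wrapper_args + args))
  File "m.py", line 24, in cost
    return sum(np.abs(render(n,p,q[3],yoffs,None,boxes[n])-obs[n]).sum() for n in boxes)
  File "m.py", line 24, in <genexpr>
    return sum(np.abs(render(n,p,q[3],yoffs,None,boxes[n])-obs[n]).sum() for n in boxes)
                      ~~~~~~^^^^^^^^^^^^^^^^^^^^^^^^^^^^^^
  File "m.py", line 11, in render
    P=[proj(n,(x+c*l-s*(yo+.024*np.cos(b)),y+s*l+c*(yo+.024*np.cos(b)),z+.024*np.sin(b))) for l in(-L/2,L/2) for b in a]
       ~~~~^^^^^^^^^^^^^^^^^^^^^^^^^^^^^^^^^^^^^^^^^^^^^^^^^^^^^^^^^^^^^^^^^^^^^^^^^^^^^^
  File "h.py", line 13, in proj
    c=eyes.calibration(n);T=np.array(c["cam_to_world"]);q=T[:3,:3].T@(np.array(p)-T[:3,3])
ValueError: time passes only in moves, steps and waits
```

```bash
python3 - <<'E'
import pathlib
p=pathlib.Path("h.py");s=p.read_text().replace("eyes.calibration(n)","cal(n)")
s=s.replace("def ray","import functools\n@functools.cache\ndef cal(n): return eyes.calibration(n)\ndef ray",1);p.write_text(s)
E
python3 - <<'E'
from m import *
t=cv2.imread("pics/top0.png");s=cv2.imread("pics/scene0.png");I=dict(top=t,scene=s)
B=(165,205,230,310)
print("pair top",fit(I,{"top":B},(.477,.144,.0),(-.0245,.0245),.028))
print("pair both",fit(I,{"top":B,"scene":(205,215,275,290)},(.477,.144,.0),(-.0245,.0245)))
print("tube",fit(I,{"top":(255,205,310,310)},(.487,-.059,-.2),(0,),.038))
for u,v in((401,216),(410,221),(404,232),(395,227)):print(atz("top",u,v,.155).round(4))
print("dock corner",[atz("top",u,v,.06).round(4) for u,v in((385,211.5),(372,234),(396,246))])
E
```

```text
pair top (array([0.47311698, 0.14608012, 0.09848828, 0.16054071]), np.float64(113.8313725490196), {'top': 2641})
pair both (array([0.47326666, 0.14588888, 0.10452481, 0.15978574, 0.02518647]), np.float64(397.2352941176471), {'top': 2641, 'scene': 1320})
tube (array([ 0.48327006, -0.06044241, -0.21585304,  0.16064519]), np.float64(112.6470588235294), {'top': 1246})
[ 0.5796 -0.3156  0.155 ]
[ 0.569  -0.3357  0.155 ]
[ 0.544 -0.322  0.155]
[ 0.5546 -0.302   0.155 ]
dock corner [array([ 0.6026, -0.3027,  0.06  ]), array([ 0.5471, -0.2711,  0.06  ]), array([ 0.5197, -0.3289,  0.06  ])]
```

Heights check out: triangulated tag at 0.060 against 0.064 nominal, and the pair axis fits at 0.025 against 0.028. Poses so far:

| Item | x (m) | y (m) | yaw (rad) |
|---|---|---|---|
| Tube | 0.483 | -0.060 | -0.216 |
| Tray | 0.473 | 0.146 | 0.10 |
| Dock/reader | 0.561 | -0.317 | -0.49 |

Next is a hover over the tube.

```bash
cat > go.py <<'E'
from h import *
import sys
from scipy.spatial.transform import Rotation as R
def st():
    o=telemetry.get_obs();w,x,y,z=o["eef_rot"];r=R.from_quat([x,y,z,w]);return o,r
def go(x,y,z,yaw):
    "turn (tool rotvec), then shift in the tool frame after the turn"
    o,r=st();g=R.from_euler("z",yaw)*R.from_euler("x",np.pi);tv=(r.inv()*g).as_rotvec()
    d=g.inv().apply(np.array([x,y,z])-o["position"])*1000
    print("t",round(float(o["t"]),2),"pos",o["position"].round(4),"J",o["joint_positions"].round(2),"F",o["force"].round(1),"w",round(float(o["gripper_width"]),4),"gf",round(float(o["gripper_force"]),1))
    print("turn",tv.round(4),"then shift",d.round(1))
if __name__=="__main__": go(*map(float,sys.argv[1:]))
E
python3 go.py .483 -.0604 .15 -.216
```

```text
t 0.1 pos [ 0.2477 -0.5732  0.2302] J [-1.28  0.05  1.61  0.    1.48 -0.12] F [ 0.2  0.2 -0.2] w 0.0851 gf 0.0
turn [-1.800e-03  4.000e-04  6.238e-01] then shift [ 119.9 -551.3   80.2]
```

send_rows:
  steps:
    - {"linear": [0, 0, 0], "turn": [0, 0, 0.156], "fingers": 1}
    - {"linear": [0, 0, 0], "turn": [0, 0, 0.156], "fingers": 1}
    - {"linear": [0, 0, 0], "turn": [0, 0, 0.156], "fingers": 1}
    - {"linear": [0, 0, 0], "turn": [0, 0, 0.156], "fingers": 1}
    - {"linear": [10, -40, 0], "turn": [0, 0, 0], "fingers": 1}
    - {"linear": [10, -46, 0], "turn": [0, 0, 0], "fingers": 1}
    - {"linear": [10, -46, 0], "turn": [0, 0, 0], "fingers": 1}
    - {"linear": [10, -46, 0], "turn": [0, 0, 0], "fingers": 1}

```text
t: 1.1
position: [0.3254, -0.4068, 0.2307]
eef_rot: [-0.0, 0.994, -0.108, -0.0]
force: [0.4, 0.3, -0.2]
gripper_width: 0.0854
gripper_force: 0.0
```

send_rows:
  steps:
    - {"linear": [10, -46, 0], "turn": [0, 0, 0], "fingers": 1}
    - {"linear": [10, -46, 0], "turn": [0, 0, 0], "fingers": 1}
    - {"linear": [10, -46, 10], "turn": [0, 0, 0], "fingers": 1}
    - {"linear": [10, -46, 10], "turn": [0, 0, 0], "fingers": 1}
    - {"linear": [10, -46, 15], "turn": [0, 0, 0], "fingers": 1}
    - {"linear": [10, -46, 15], "turn": [0, 0, 0], "fingers": 1}
    - {"linear": [10, -46, 15], "turn": [0, 0, 0], "fingers": 1}
    - {"linear": [10, -51, 15], "turn": [0, 0, 0], "fingers": 1}

```text
t: 2.1
position: [0.4835, -0.0598, 0.1506]
eef_rot: [0.0, 0.994, -0.108, -0.0]
force: [0.9, -1.0, 0.8]
gripper_width: 0.0852
gripper_force: 0.0
```

```bash
python3 go.py .483 -.0604 .023 -.216
python3 - <<'E'
from h import *
t=eyes.capture("top")[:,:,::-1];s=eyes.capture("scene")[:,:,::-1]
cv2.imwrite("pics/t1.png",t);cv2.imwrite("pics/s1.png",s)
a=cv2.resize(np.ascontiguousarray(s[100:400,150:520]),None,fx=1.6,fy=1.6)
u,v=proj("scene",(.561,-.317,.1));print(u,v)
c=crop(s,280,140,420,260,5.5,"pics/c4.png")
E
```

```text
t 2.1 pos [ 0.4835 -0.0598  0.1506] J [-0.28 -0.22  2.01 -0.    1.36  1.51] F [ 0.9 -1.   0.8] w 0.0852 gf 0.0
turn [ 0.0001  0.     -0.0006] then shift [ -0.3   0.6 127.6]
361.98701850594335 172.45735267026356
```

View pics/c4.png

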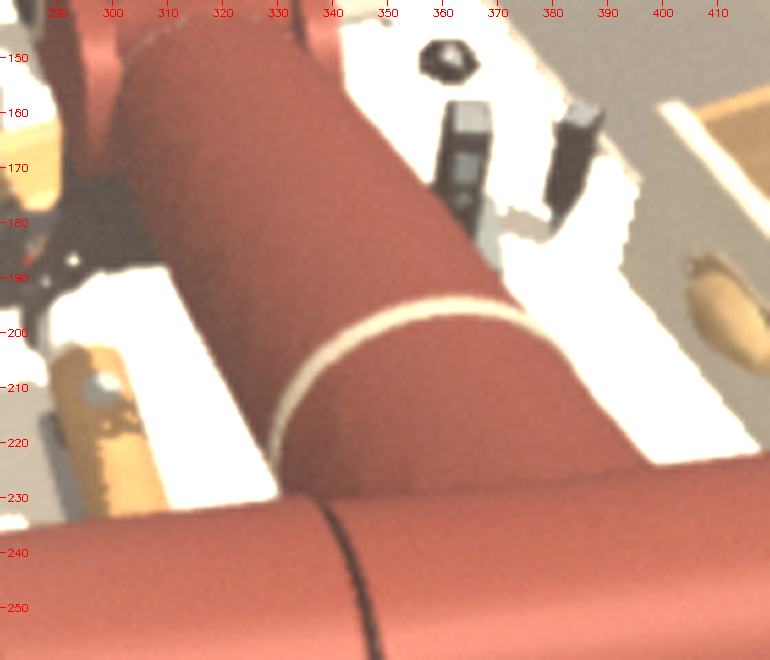

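The reader's top face is at scene pixel (365,160.5), with the smaller reader behind it at (386,159). I'm descending on the tube now.

send_rows:
  steps:
    - {"linear": [-0.3, 0.6, 20], "turn": [0, 0, 0], "fingers": 1}
    - {"linear": [0, 0, 20], "turn": [0, 0, 0], "fingers": 1}
    - {"linear": [0, 0, 20], "turn": [0, 0, 0], "fingers": 1}
    - {"linear": [0, 0, 20], "turn": [0, 0, 0], "fingers": 1}
    - {"linear": [0, 0, 18], "turn": [0, 0, 0], "fingers": 1}
    - {"linear": [0, 0, 15], "turn": [0, 0, 0], "fingers": 1}
    - {"linear": [0, 0, 14.5], "turn": [0, 0, 0], "fingers": 1}
    - {"linear": [0, 0, 0], "turn": [0, 0, 0], "fingers": 1}

```text
t: 3.2
position: [0.4818, -0.0616, 0.0224]
eef_rot: [-0.0, 0.994, -0.108, -0.001]
force: [0.8, 0.7, 1.0]
gripper_width: 0.0854
gripper_force: 0.0
```

```bash
python3 go.py .483 -.0604 .023 -.216
python3 - <<'E'
from h import *
print(tri((402.5,224),(365,160.5)))
E
```

```text
t 3.2 pos [ 0.4818 -0.0616  0.0224] J [-0.28 -0.05  2.09 -0.    1.1   1.51] F [0.8 0.7 1. ] w 0.0854 gf 0.0
turn [-0.0001  0.0028 -0.0002] then shift [ 0.9 -1.4 -0.6]
(array([ 0.56190089, -0.32021024,  0.15196685]), np.float64(0.00119315225298012))
```

send_rows:
  steps:
    - {"linear": [0, 0, 0], "turn": [0, 0, 0], "fingers": 0.75}
    - {"linear": [0, 0, 0], "turn": [0, 0, 0], "fingers": 0.65}
    - {"linear": [0, 0, 0], "turn": [0, 0, 0], "fingers": 0.55}
    - {"linear": [0, 0, 0], "turn": [0, 0, 0], "fingers": 0.45}
    - {"linear": [0, 0, 0], "turn": [0, 0, 0], "fingers": 0.4}
    - {"linear": [0, 0, 0], "turn": [0, 0, 0], "fingers": 0.3}
    - {"linear": [0, 0, 0], "turn": [0, 0, 0], "fingers": 0.3}
    - {"linear": [0, 0, 0], "turn": [0, 0, 0], "fingers": 0.3}

```text
t: 4.2
position: [0.4845, -0.0583, 0.0262]
eef_rot: [-0.004, 0.994, -0.109, 0.001]
force: [-1.2, 15.3, 10.3]
gripper_width: 0.0461
gripper_force: 59.9
```

send_rows:
  steps:
    - {"linear": [0, 0, -5], "turn": [0, 0, 0], "fingers": 0.3}
    - {"linear": [0, 0, -10], "turn": [0, 0, 0], "fingers": 0.3}
    - {"linear": [0, 0, -15], "turn": [0, 0, 0], "fingers": 0.3}
    - {"linear": [0, 0, -20], "turn": [0, 0, 0], "fingers": 0.3}
    - {"linear": [0, 0, -25], "turn": [0, 0, 0], "fingers": 0.3}
    - {"linear": [0, 0, -25], "turn": [0, 0, 0], "fingers": 0.3}
    - {"linear": [0, 0, -15], "turn": [0, 0, 0], "fingers": 0.3}
    - {"linear": [0, 0, -5], "turn": [0, 0, 0], "fingers": 0.3}

```text
t: 5.2
position: [0.4834, -0.0621, 0.1452]
eef_rot: [0.0, 0.994, -0.108, 0.001]
force: [0.3, 1.1, -1.3]
gripper_width: 0.0459
gripper_force: 61.6
```

```bash
python3 go.py .473 .146 .14 .098
python3 - <<'E'
from h import *
t=eyes.capture("top")[:,:,::-1];s=eyes.capture("scene")[:,:,::-1]
cv2.imwrite("pics/t2.png",t);cv2.imwrite("pics/s2.png",s)
a=crop(t,240,190,350,300,5.2,None);b=crop(s,270,160,330,280,5.2,None)
h=max(a.shape[0],b.shape[0]);f=lambda c:cv2.copyMakeBorder(c,0,h-c.shape[0],0,0,0)
c=np.hstack([f(a),f(b)]);c=c[:600,:800];cv2.imwrite("pics/c5.png",c);print(c.shape)
E
```

```text
t 5.2 pos [ 0.4834 -0.0621  0.1452] J [-0.28 -0.22  2.01 -0.    1.34  1.51] F [ 0.3  1.1 -1.3] w 0.0459 gf 61.6
turn [ 0.0005 -0.002  -0.3145] then shift [  10.  -208.1    5.2]
(600, 800, 3)
```

View pics/c5.png

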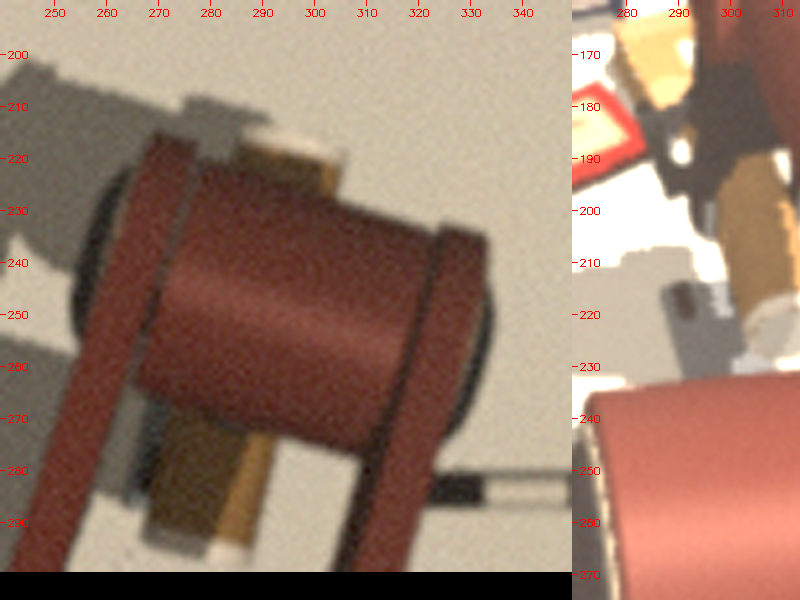

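The tube is held. In the top view its far end is near (297,217) and its near end near (278,294). The gripper hides the tag.

Run:
```python
from h import *
for z in(.155,.163):
    a,b=atz("top",297,217,z),atz("top",278,294,z);print(a.round(4),b.round(4),((a+b)/2).round(4),np.linalg.norm(a-b).round(4),np.arctan2(*(a-b)[1::-1]).round(3))
t=cv2.imread("pics/top0.png")
# tray pair ends via white caps, tube0 ends
for n,a,b,z in [("L",(186,221.7),(190,299),.028),("R",(207,220.5),(210,297),.028),("T",(292,221),(274,295),.038)]:
    p,q=atz("top",*a,z),atz("top",*b,z);print(n,((p+q)/2).round(4),np.linalg.norm(p-q).round(4),np.arctan2(*(p-q)[1::-1]).round(3))
for a in((174,221),(215,218),(223,299),(179,302)): print(atz("top",*a,.02).round(4))
```

```text
[ 0.5711 -0.084   0.155 ] [ 0.4018 -0.0459  0.155 ] [ 0.4865 -0.0649  0.155 ] 0.1736 -0.221
[ 0.5701 -0.0835  0.163 ] [ 0.402  -0.0456  0.163 ] [ 0.486  -0.0646  0.163 ] 0.1723 -0.221
L [0.4753 0.1708 0.028 ] 0.1875 0.098
R [0.4804 0.1214 0.028 ] 0.1857 0.08
T [ 0.4862 -0.0596  0.038 ] 0.184 -0.217
[0.5704 0.2108 0.02  ]
[0.5806 0.1103 0.02  ]
[0.3835 0.0832 0.02  ]
[0.3739 0.1889 0.02  ]
```

send_rows:
  steps:
    - {"linear": [0, 0, 0], "turn": [0, 0, -0.05], "fingers": 0.3}
    - {"linear": [0, 0, 0], "turn": [0, 0, -0.1], "fingers": 0.3}
    - {"linear": [0, 0, 0], "turn": [0, 0, -0.1], "fingers": 0.3}
    - {"linear": [0, 0, 0], "turn": [0, 0, -0.066], "fingers": 0.3}
    - {"linear": [1, -10, 0], "turn": [0, 0, 0], "fingers": 0.3}
    - {"linear": [1, -20, 0], "turn": [0, 0, 0], "fingers": 0.3}
    - {"linear": [2, -30, 0], "turn": [0, 0, 0], "fingers": 0.3}
    - {"linear": [2, -30, 0], "turn": [0, 0, 0], "fingers": 0.3}

```text
t: 6.3
position: [0.4792, 0.0297, 0.143]
eef_rot: [-0.0, 0.999, 0.049, -0.001]
force: [-0.9, 0.3, -1.9]
gripper_width: 0.046
gripper_force: 61.7
```

send_rows:
  steps:
    - {"linear": [2, -30, 0], "turn": [0, 0, 0], "fingers": 0.3}
    - {"linear": [2, -30, 0], "turn": [0, 0, 0], "fingers": 0.3}
    - {"linear": [1, -25, 0], "turn": [0, 0, 0], "fingers": 0.3}
    - {"linear": [0, -20, 0], "turn": [0, 0, 0], "fingers": 0.3}
    - {"linear": [0, -10, 0], "turn": [0, 0, 0], "fingers": 0.3}
    - {"linear": [0, -5, 0], "turn": [0, 0, 0], "fingers": 0.3}
    - {"linear": [0, 0, 0], "turn": [0, 0, 0], "fingers": 0.3}
    - {"linear": [0, 0, 0], "turn": [0, 0, 0], "fingers": 0.3}

```text
t: 7.3
position: [0.4729, 0.1478, 0.1438]
eef_rot: [0.0, 0.999, 0.049, -0.0]
force: [0.6, 0.4, -2.3]
gripper_width: 0.0463
gripper_force: 61.7
```

```bash
python3 go.py .474 .148 .062 .10
python3 - <<'E'
from h import *
t=eyes.capture("top")[:,:,::-1];s=eyes.capture("scene")[:,:,::-1]
cv2.imwrite("pics/t3.png",t);cv2.imwrite("pics/s3.png",s)
a=crop(t,140,190,245,305,4.5,None);b=crop(s,200,170,270,300,4.5,None)
f=lambda c:cv2.copyMakeBorder(c,0,600-c.shape[0],0,0,0)
c=np.hstack([f(a),f(b)])[:600,:800];cv2.imwrite("pics/c6.png",c)
E
```

```text
t 7.3 pos [0.4729 0.1478 0.1438] J [ 0.15 -0.19  2.   -0.    1.34  1.62] F [ 0.6  0.4 -2.3] w 0.0463 gf 61.7
turn [ 0.0002  0.0001 -0.001 ] then shift [ 1.1 -0.1 81.8]
```

View pics/c6.png

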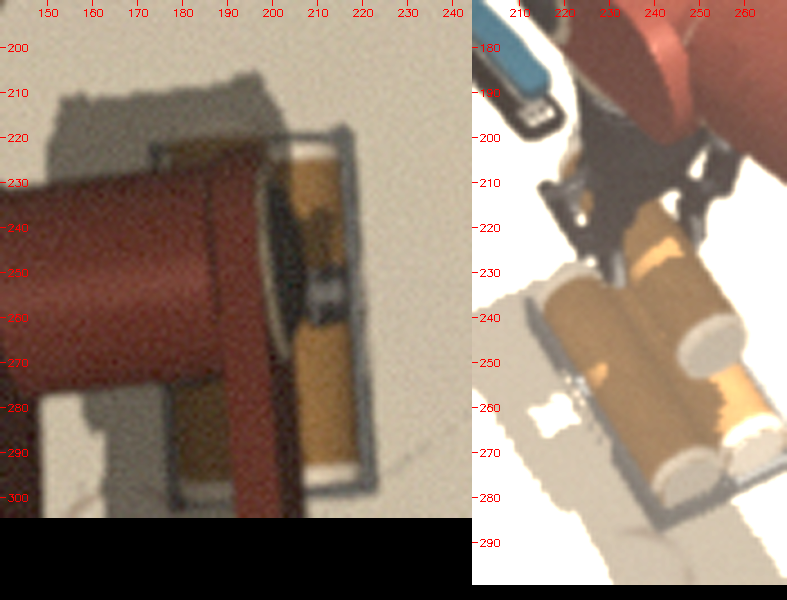

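The scene view shows the held tube's near cap centred at (253,246). The lower tubes' near caps are at (247,277) and (267,267).

Run:
```python
from h import *
u=np.array([np.cos(.1),np.sin(.1)])
for n,p,z in(("held",(252.8,246.3),.156),("L",(246.5,277),.028),("R",(266.5,267),.028)):
    q=atz("scene",*p,z);print(n,q.round(4),"along",(q[:2]@u).round(4),"perp",(q[:2]@[-u[1],u[0]]).round(4))
```

```text
held [0.387  0.1403 0.156 ] along 0.3991 perp 0.101
L [0.3812 0.1669 0.028 ] along 0.396 perp 0.128
R [0.3899 0.0996 0.028 ] along 0.3979 perp 0.0601
```

Run:
```python
from h import *
u=np.array([np.cos(.1),np.sin(.1)])
for n,p,z in(("held",(252.6,246.4),.156),("L",(247.5,275.5),.028),("R",(262.8,267.3),.028)):
    q=atz("scene",*p,z);print(n,q.round(4),"along",(q[:2]@u).round(4),"perp",(q[:2]@[-u[1],u[0]]).round(4))
```

```text
held [0.3869 0.1409 0.156 ] along 0.399 perp 0.1016
L [0.3849 0.1623 0.028 ] along 0.3992 perp 0.1231
R [0.3934 0.11   0.028 ] along 0.4024 perp 0.0702
```

send_rows:
  steps:
    - {"linear": [1, 1, 8], "turn": [0, 0, 0], "fingers": 0.3}
    - {"linear": [0, 0, 14], "turn": [0, 0, 0], "fingers": 0.3}
    - {"linear": [0, 0, 16], "turn": [0, 0, 0], "fingers": 0.3}
    - {"linear": [0, 0, 16], "turn": [0, 0, 0], "fingers": 0.3}
    - {"linear": [0, 0, 12], "turn": [0, 0, 0], "fingers": 0.3}
    - {"linear": [0, 0, 8], "turn": [0, 0, 0], "fingers": 0.3}
    - {"linear": [0, 0, 4], "turn": [0, 0, 0], "fingers": 0.3}
    - {"linear": [0, 0, 2], "turn": [0, 0, 0], "fingers": 0.3}

```text
t: 8.4
position: [0.4742, 0.1474, 0.0639]
eef_rot: [-0.0, 0.999, 0.05, 0.0]
force: [0.4, 1.1, -0.6]
gripper_width: 0.0463
gripper_force: 61.7
```

```bash
python3 go.py .474 .1465 .056 .10
```

```text
t 8.4 pos [0.4742 0.1474 0.0639] J [ 0.15 -0.09  2.05  0.    1.18  1.62] F [ 0.4  1.1 -0.6] w 0.0463 gf 61.7
turn [-0.     -0.0005 -0.0002] then shift [-0.3  0.9  7.9]
```

send_rows:
  steps:
    - {"linear": [0, 0, 1], "turn": [0, 0, 0], "fingers": 0.3}
    - {"linear": [0, 0, 1], "turn": [0, 0, 0], "fingers": 0.3}
    - {"linear": [0, 0, 1], "turn": [0, 0, 0], "fingers": 0.3}
    - {"linear": [0, 0, 1], "turn": [0, 0, 0], "fingers": 0.3}
    - {"linear": [0, 0, 0], "turn": [0, 0, 0], "fingers": 0.3}
    - {"linear": [0, 0, 0], "turn": [0, 0, 0], "fingers": 0.3}
    - {"linear": [0, 0, 0], "turn": [0, 0, 0], "fingers": 0.3}
    - {"linear": [0, 0, 0], "turn": [0, 0, 0], "fingers": 0.3}

```text
t: 9.4
position: [0.474, 0.1473, 0.0599]
eef_rot: [-0.0, 0.999, 0.05, 0.0]
force: [-0.8, -0.3, -1.1]
gripper_width: 0.046
gripper_force: 61.7
```

send_rows:
  steps:
    - {"linear": [0, 0, 1], "turn": [0, 0, 0], "fingers": 0.3}
    - {"linear": [0, 0, 1], "turn": [0, 0, 0], "fingers": 0.3}
    - {"linear": [0, 0, 1], "turn": [0, 0, 0], "fingers": 0.3}
    - {"linear": [0, 0, 0], "turn": [0, 0, 0], "fingers": 0.3}
    - {"linear": [0, 0, 0], "turn": [0, 0, 0], "fingers": 0.3}
    - {"linear": [0, 0, 0], "turn": [0, 0, 0], "fingers": 0.3}
    - {"linear": [0, 0, 0], "turn": [0, 0, 0], "fingers": 0.3}
    - {"linear": [0, 0, 0], "turn": [0, 0, 0], "fingers": 0.3}

```text
t: 10.4
position: [0.4741, 0.1479, 0.0578]
eef_rot: [-0.001, 0.999, 0.05, -0.0]
force: [-4.0, 2.2, 6.1]
gripper_width: 0.046
gripper_force: 62.6
```

send_rows:
  steps:
    - {"linear": [0, -0.6, 0], "turn": [0, 0, 0], "fingers": 0.3}
    - {"linear": [0, 0, 0], "turn": [0, 0, 0], "fingers": 0.52}
    - {"linear": [0, 0, 0], "turn": [0, 0, 0], "fingers": 0.56}
    - {"linear": [0, 0, 0], "turn": [0, 0, 0], "fingers": 0.6}
    - {"linear": [0, 0, 0], "turn": [0, 0, 0], "fingers": 0.65}
    - {"linear": [0, 0, 0], "turn": [0, 0, 0], "fingers": 0.72}
    - {"linear": [0, 0, 0], "turn": [0, 0, 0], "fingers": 0.8}
    - {"linear": [0, 0, 0], "turn": [0, 0, 0], "fingers": 0.8}

```text
t: 11.4
position: [0.4739, 0.1479, 0.0568]
eef_rot: [0.0, 0.999, 0.05, -0.0]
force: [-0.1, -0.1, 0.2]
gripper_width: 0.0682
gripper_force: 0.0
```

send_rows:
  steps:
    - {"linear": [0, 0, -5], "turn": [0, 0, 0], "fingers": 0.8}
    - {"linear": [0, 0, -15], "turn": [0, 0, 0], "fingers": 0.8}
    - {"linear": [0, 0, -30], "turn": [0, 0, 0], "fingers": 0.8}
    - {"linear": [0, 0, -35], "turn": [0, 0, 0], "fingers": 0.8}
    - {"linear": [0, 0, -40], "turn": [0, 0, 0], "fingers": 0.8}
    - {"linear": [0, 10, -35], "turn": [0, 0, 0], "fingers": 0.8}
    - {"linear": [0, 30, -10], "turn": [0, 0, 0], "fingers": 1}
    - {"linear": [0, 45, 0], "turn": [0, 0, 0], "fingers": 1}

```text
t: 12.4
position: [0.4834, 0.0631, 0.2302]
eef_rot: [0.0, 0.999, 0.051, 0.003]
force: [-0.1, -0.1, -0.3]
gripper_width: 0.085
gripper_force: 0.0
```

```bash
python3 go.py .5615 -.318 .24 -.5
```

```text
t 12.4 pos [0.4834 0.0631 0.2302] J [-0.02 -0.29  1.93  0.    1.5   1.45] F [-0.1 -0.1 -0.3] w 0.085 gf 0.0
turn [-0.0011 -0.0053  0.6021] then shift [251.2 297.   -9.8]
```

send_rows:
  steps:
    - {"linear": [0, 0, 0], "turn": [0, 0, 0.1], "fingers": 1}
    - {"linear": [0, 0, 0], "turn": [0, -0.003, 0.17], "fingers": 1}
    - {"linear": [0, 0, 0], "turn": [0, -0.002, 0.17], "fingers": 1}
    - {"linear": [0, 0, 0], "turn": [0, 0, 0.162], "fingers": 1}
    - {"linear": [20, 24, 0], "turn": [0, 0, 0], "fingers": 1}
    - {"linear": [30, 36, 0], "turn": [0, 0, 0], "fingers": 1}
    - {"linear": [30, 36, 0], "turn": [0, 0, 0], "fingers": 1}
    - {"linear": [30, 36, 0], "turn": [0, 0, 0], "fingers": 1}

```text
t: 13.4
position: [0.5156, -0.1068, 0.2281]
eef_rot: [0.0, 0.969, -0.248, -0.001]
force: [0.8, -0.2, 0.4]
gripper_width: 0.0853
gripper_force: 0.0
```

send_rows:
  steps:
    - {"linear": [30, 36, 0], "turn": [0, 0, 0], "fingers": 1}
    - {"linear": [30, 36, 0], "turn": [0, 0, 0], "fingers": 1}
    - {"linear": [30, 36, 0], "turn": [0, 0, 0], "fingers": 1}
    - {"linear": [30, 34, 0], "turn": [0, 0, 0], "fingers": 1}
    - {"linear": [15, 16, -2], "turn": [0, 0, 0], "fingers": 1}
    - {"linear": [6, 7, -3], "turn": [0, 0, 0], "fingers": 1}
    - {"linear": [0, 0, 0], "turn": [0, 0, 0], "fingers": 1}
    - {"linear": [0, 0, 0], "turn": [0, 0, 0], "fingers": 1}

```text
t: 14.4
position: [0.5595, -0.3168, 0.2315]
eef_rot: [0.0, 0.969, -0.248, -0.002]
force: [-0.5, 0.1, -0.9]
gripper_width: 0.0853
gripper_force: 0.0
```

```bash
python3 go.py .5615 -.318 .24 -.5
python3 - <<'E'
from h import *
t=eyes.capture("top")[:,:,::-1];s=eyes.capture("scene")[:,:,::-1]
cv2.imwrite("pics/t4.png",t);cv2.imwrite("pics/s4.png",s)
a=crop(t,165,205,235,310,5.5,None);b=crop(s,205,195,280,295,5.5,None)
f=lambda c:cv2.copyMakeBorder(c,0,600-c.shape[0],0,0,0)
c=np.hstack([f(a),f(b)])[:600,:800];cv2.imwrite("pics/c7.png",c)
E
```

```text
t 14.4 pos [ 0.5595 -0.3168  0.2315] J [-0.63  0.1   1.57 -0.    1.48  1.44] F [-0.5  0.1 -0.9] w 0.0853 gf 0.0
turn [ 0.0015  0.0045 -0.0013] then shift [ 2.3  0.  -8.5]
```

View pics/c7.png

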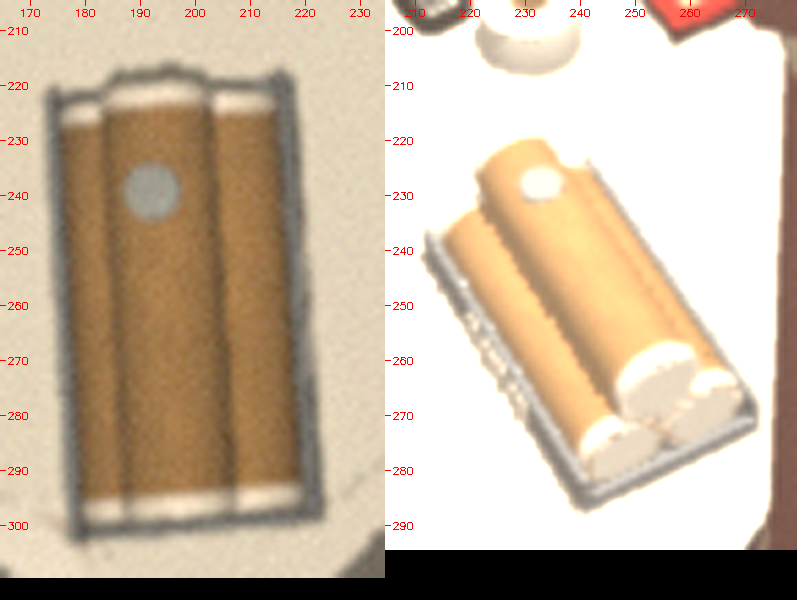

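The top view shows the tube lying in the groove with its tag at (192.3,239.5), between tube edges at columns 184 and 203.5. I'll check roll and end alignment numerically.

Run:
```python
from h import *
s=cv2.imread("pics/s4.png");t=cv2.imread("pics/t4.png")
h=cv2.cvtColor(t,cv2.COLOR_BGR2HSV)
# tag centroid: low saturation inside tube
m=(h[232:247,186:200,1]<70).astype(float);ys,xs=np.nonzero(m);tt=(xs.mean()+186,ys.mean()+232);print("tag top px",tt,m.sum())
hs=cv2.cvtColor(s,cv2.COLOR_BGR2HSV);ms=(hs[223:234,227:240,1]<60);ys,xs=np.nonzero(ms);ts=(xs.mean()+227,ys.mean()+223);print("scene",ts,ms.sum())
print("tri",tri(tt,ts),"at .095",atz("top",*tt,.095).round(4),atz("scene",*ts,.095).round(4))
g=cv2.GaussianBlur(t[:,:,2].astype(float),(1,5),0)
for v in(236,252,262,272,282):
    print(v,np.round(g[v,178:222]).astype(int).tolist())
for c in(183,195,210):  # column profiles at ends
    print(c,t[212:232,c].sum(1).tolist(),t[288:306,c].sum(1).tolist())
```

```text
tag top px (np.float64(192.2125), np.float64(239.425)) 80.0
scene (np.float64(233.5), np.float64(227.7)) 40
tri (array([0.51957918, 0.15209274, 0.09364274]), np.float64(0.0030523828696055522)) at .095 [0.5202 0.1533 0.095 ] [0.5176 0.1511 0.095 ]
236 [91, 98, 103, 104, 102, 93, 84, 86, 94, 98, 98, 103, 105, 106, 105, 106, 102, 105, 102, 101, 103, 103, 100, 92, 87, 80, 92, 108, 112, 112, 108, 107, 107, 103, 99, 93, 87, 76, 70, 78, 75, 97, 136, 153]
252 [82, 92, 99, 106, 108, 106, 94, 83, 87, 92, 101, 108, 108, 109, 108, 109, 112, 115, 112, 112, 110, 104, 104, 100, 94, 86, 78, 90, 105, 112, 114, 112, 112, 106, 105, 103, 96, 89, 75, 68, 79, 94, 112, 135]
262 [75, 86, 94, 101, 105, 106, 103, 89, 82, 90, 96, 101, 101, 106, 113, 113, 113, 112, 111, 112, 109, 106, 104, 100, 94, 88, 79, 83, 102, 111, 111, 112, 110, 107, 104, 100, 97, 91, 79, 69, 75, 78, 87, 117]
272 [72, 80, 89, 96, 102, 104, 108, 100, 87, 83, 91, 96, 102, 104, 110, 110, 112, 110, 109, 108, 106, 106, 104, 101, 99, 92, 84, 77, 78, 102, 109, 109, 109, 104, 103, 102, 98, 94, 86, 74, 69, 77, 87, 96]
282 [73, 74, 83, 91, 99, 100, 108, 102, 88, 82, 87, 92, 100, 103, 104, 106, 106, 113, 114, 114, 110, 109, 107, 101, 99, 95, 85, 78, 79, 93, 108, 114, 113, 110, 106, 106, 101, 93, 90, 82, 69, 67, 77, 78]
183 [414, 421, 424, 415, 422, 418, 423, 395, 329, 279, 275, 289, 323, 286, 287, 230, 205, 203, 206, 207] [213, 226, 220, 214, 228, 224, 229, 273, 360, 392, 390, 338, 258, 225, 261, 339, 394, 410]
195 [419, 413, 426, 391, 321, 242, 223, 300, 379, 450, 435, 367, 292, 244, 234, 235, 242, 237, 240, 253] [234, 234, 244, 236, 225, 235, 287, 388, 441, 436, 387, 287, 229, 267, 340, 390, 419, 425]
210 [416, 420, 416, 415, 422, 420, 398, 318, 234, 287, 370, 398, 373, 309, 245, 239, 226, 230, 251, 224] [229, 245, 247, 245, 263, 325, 414, 451, 439, 366, 252, 223, 288, 364, 412, 426, 416, 425]
```

Run:
```python
from h import *
u=np.array([np.cos(.1),np.sin(.1)]);n=np.array([-u[1],u[0]])
A=[atz("top",c,v,.069)[:2] for c,v in((193.6,236),(194.6,252),(195.2,262),(196.1,272),(196.3,282))]
A=np.array(A);k=np.polyfit(A[:,0],A[:,1],1);print("axis yaw",np.arctan(k[0]).round(3),"y at x=.52",np.polyval(k,.52).round(4),"y@.4755",np.polyval(k,.4755).round(4))
tg=atz("top",192.2,239.4,.095)[:2];print("tag",tg.round(4),"lateral off axis mm",((tg[1]-np.polyval(k,tg[0]))*995).round(2))
for nm,c1,v1,c2,v2,z in(("top",193,223.4,197,294.7,.093),("R",209,225,212,292.8,.052),("L",183,226.2,185,295,.052)):
    p,q=atz("top",c1,v1,z)[:2],atz("top",c2,v2,z)[:2];print(nm,"mid along",((p+q)/2@u).round(4),"len",np.linalg.norm(p-q).round(4))
```

```text
axis yaw 0.106 y at x=.52 0.1529 y@.4755 0.1482
tag [0.5203 0.1533] lateral off axis mm 0.35
top mid along 0.4882 len 0.164
R mid along 0.4879 len 0.1614
L mid along 0.4886 len 0.1634
```

The placing is good: roll is within 1°, the ends are even within about 0.5 mm, and the tag is at about (0.5195,0.1525,0.095). Next I descend on the reader.

send_rows:
  steps:
    - {"linear": [2, -0.7, 10], "turn": [0.001, 0.004, 0], "fingers": 1}
    - {"linear": [0, 0, 20], "turn": [0, 0, 0], "fingers": 1}
    - {"linear": [0, 0, 22], "turn": [0, 0, 0], "fingers": 1}
    - {"linear": [0, 0, 22], "turn": [0, 0, 0], "fingers": 1}
    - {"linear": [0, 0, 22], "turn": [0, 0, 0], "fingers": 1}
    - {"linear": [0, 0, 18], "turn": [0, 0, 0], "fingers": 1}
    - {"linear": [0, 0, 10], "turn": [0, 0, 0], "fingers": 1}
    - {"linear": [0, 0, 5], "turn": [0, 0, 0], "fingers": 1}

```text
t: 15.5
position: [0.5614, -0.3182, 0.1016]
eef_rot: [0.0, 0.969, -0.248, -0.001]
force: [-0.3, -0.2, -0.1]
gripper_width: 0.0855
gripper_force: 0.0
```

```bash
python3 go.py .5615 -.317 .101 -.49
python3 - <<'E'
from h import *
cv2.imwrite("pics/s5.png",eyes.capture("scene")[:,:,::-1])
E
```

```text
t 15.5 pos [ 0.5614 -0.3182  0.1016] J [-0.63  0.21  1.67 -0.    1.27  1.44] F [-0.3 -0.2 -0.1] w 0.0855 gf 0.0
turn [ 0.0006  0.001  -0.0123] then shift [-0.4 -1.1  0.6]
```

send_rows:
  steps:
    - {"linear": [0, -1, 0], "turn": [0, 0, 0], "fingers": 0.7}
    - {"linear": [0, 0, 0], "turn": [0, 0, 0], "fingers": 0.5}
    - {"linear": [0, 0, 0], "turn": [0, 0, 0], "fingers": 0.4}
    - {"linear": [0, 0, 0], "turn": [0, 0, 0], "fingers": 0.3}
    - {"linear": [0, 0, 0], "turn": [0, 0, 0], "fingers": 0.25}
    - {"linear": [0, 0, 0], "turn": [0, 0, 0], "fingers": 0.15}
    - {"linear": [0, 0, 0], "turn": [0, 0, 0], "fingers": 0.15}
    - {"linear": [0, 0, 0], "turn": [0, 0, 0], "fingers": 0.15}

```text
t: 16.55
position: [0.5622, -0.3175, 0.1028]
eef_rot: [0.0, 0.969, -0.248, 0.0]
force: [0.4, 0.7, 4.9]
gripper_width: 0.0274
gripper_force: 59.4
```

```bash
python3 go.py .5615 -.317 .101 -.49
```

```text
t 16.55 pos [ 0.5622 -0.3175  0.1028] J [-0.63  0.21  1.67 -0.    1.27  1.44] F [0.4 0.7 4.9] w 0.0274 gf 59.4
turn [ 0.0008 -0.0004 -0.0122] then shift [-0.9 -0.1  1.8]
```

send_rows:
  steps:
    - {"linear": [0, 0, -5], "turn": [0, 0, 0], "fingers": 0.15}
    - {"linear": [0, 0, -12], "turn": [0, 0, 0], "fingers": 0.15}
    - {"linear": [0, 0, -18], "turn": [0, 0, 0], "fingers": 0.15}
    - {"linear": [0, 0, -22], "turn": [0, 0, 0], "fingers": 0.15}
    - {"linear": [0, 0, -25], "turn": [0, 0, 0], "fingers": 0.15}
    - {"linear": [0, 0, -25], "turn": [0, 0, 0], "fingers": 0.15}
    - {"linear": [0, 0, -20], "turn": [0, 0, 0], "fingers": 0.15}
    - {"linear": [0, 0, -10], "turn": [0, 0, 0], "fingers": 0.15}

```text
t: 17.55
position: [0.5625, -0.3176, 0.2418]
eef_rot: [0.001, 0.969, -0.248, 0.001]
force: [-0.4, 0.7, -1.4]
gripper_width: 0.0274
gripper_force: 59.3
```

```bash
python3 go.py .5195 .1525 .24 0.1
```

```text
t 17.55 pos [ 0.5625 -0.3176  0.2418] J [-0.63  0.09  1.55 -0.    1.49  1.44] F [-0.4  0.7 -1.4] w 0.0274 gf 59.3
turn [ 0.0017 -0.0019 -0.6022] then shift [   4.1 -472.1    1.8]
```

send_rows:
  steps:
    - {"linear": [0, 0, 0], "turn": [0, 0, -0.1], "fingers": 0.15}
    - {"linear": [0, 0, 0], "turn": [0.001, -0.001, -0.17], "fingers": 0.15}
    - {"linear": [0, 0, 0], "turn": [0, 0, -0.17], "fingers": 0.15}
    - {"linear": [0, 0, 0], "turn": [0, 0, -0.162], "fingers": 0.15}
    - {"linear": [0, -15, 0], "turn": [0, 0, 0], "fingers": 0.15}
    - {"linear": [0, -30, 0], "turn": [0, 0, 0], "fingers": 0.15}
    - {"linear": [0, -40, 0], "turn": [0, 0, 0], "fingers": 0.15}
    - {"linear": [0, -45, 0], "turn": [0, 0, 0], "fingers": 0.15}

```text
t: 18.55
position: [0.5484, -0.186, 0.239]
eef_rot: [-0.001, 0.999, 0.048, -0.001]
force: [0.9, -0.0, -0.4]
gripper_width: 0.0274
gripper_force: 59.3
```

send_rows:
  steps:
    - {"linear": [1, -50, 0], "turn": [0, 0, 0], "fingers": 0.15}
    - {"linear": [1, -50, 0], "turn": [0, 0, 0], "fingers": 0.15}
    - {"linear": [1, -50, 0], "turn": [0, 0, 0], "fingers": 0.15}
    - {"linear": [1, -50, 0], "turn": [0, 0, 0], "fingers": 0.15}
    - {"linear": [0, -50, 0], "turn": [0, 0, 0], "fingers": 0.15}
    - {"linear": [0, -45, 0], "turn": [0, 0, 0], "fingers": 0.15}
    - {"linear": [0, -30, 0], "turn": [0, 0, 0], "fingers": 0.15}
    - {"linear": [0, -17, 0], "turn": [0, 0, 0], "fingers": 0.15}

```text
t: 19.55
position: [0.5179, 0.1546, 0.2395]
eef_rot: [-0.001, 0.999, 0.05, -0.001]
force: [0.2, -0.2, -1.1]
gripper_width: 0.0274
gripper_force: 59.4
```

send_rows:
  steps:
    - {"linear": [0, 0, 0], "turn": [0, 0, 0], "fingers": 0.15}
    - {"linear": [0, 0, 5], "turn": [0, 0, 0], "fingers": 0.15}
    - {"linear": [0, 0, 10], "turn": [0, 0, 0], "fingers": 0.15}
    - {"linear": [0, 0, 10], "turn": [0, 0, 0], "fingers": 0.15}
    - {"linear": [0, 0, 5], "turn": [0, 0, 0], "fingers": 0.15}
    - {"linear": [0, 0, 0], "turn": [0, 0, 0], "fingers": 0.15}
    - {"linear": [0, 0, 0], "turn": [0, 0, 0], "fingers": 0.15}
    - {"linear": [0, 0, 0], "turn": [0, 0, 0], "fingers": 0.15}

```text
t: 20.55
position: [0.5192, 0.1529, 0.2102]
eef_rot: [-0.001, 0.999, 0.05, -0.0]
force: [-0.0, -0.3, -1.0]
gripper_width: 0.0272
gripper_force: 59.4
```

```bash
python3 go.py .5195 .1525 .20 0.1
python3 - <<'E'
from h import *
s=eyes.capture("scene")[:,:,::-1];cv2.imwrite("pics/s6.png",s);cv2.imwrite("pics/t6.png",eyes.capture("top")[:,:,::-1])
crop(s,195,165,285,250,7,"pics/c8.png")
E
```

```text
t 20.55 pos [0.5192 0.1529 0.2102] J [ 0.15 -0.13  1.83  0.    1.45  1.62] F [-0.  -0.3 -1. ] w 0.0272 gf 59.4
turn [-0.0012  0.0005 -0.0002] then shift [ 0.3  0.4 10.2]
```

View pics/c8.png

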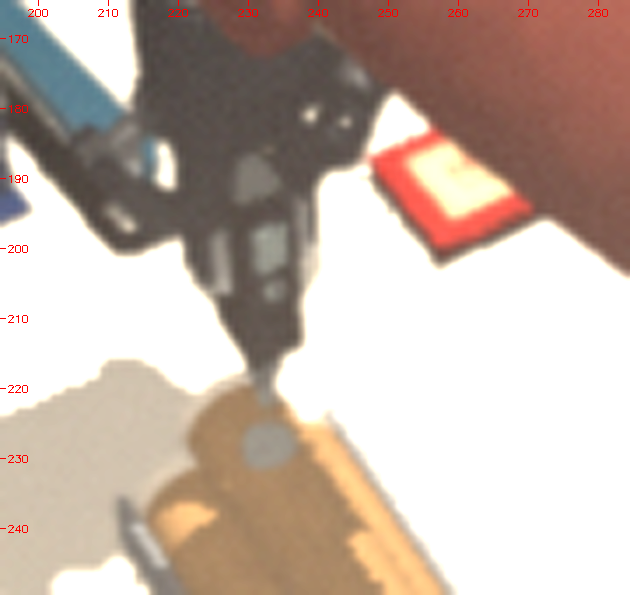

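The scene view shows the reader held upright with its tip end at about (232.2,222). The tag is just below, centred at (233.3,228).

Run:
```python
from h import *
for p in((232.2,221.5),(232.2,222.5)): print("tip",atz("scene",*p,.1234).round(4))
for p in((233.4,227.8),(233,228.2)): print("tag",atz("scene",*p,.095).round(4))
p=np.array(proj("scene",(.5192,.1529,.1234)));q=np.array(proj("scene",(.5195,.1525,.095)));print(p,q)
s=cv2.imread("pics/s6.png");g=s[216:236,226:242].sum(2);print(g)
```

```text
tip [0.519  0.1529 0.1234]
tip [0.5154 0.1542 0.1234]
tag [0.5174 0.1515 0.095 ]
tag [0.5164 0.1532 0.095 ]
[232.16857761 221.45854544] [232.84918531 227.39553483]
[[679 678 653 520 256 184 190 204 262 446 650 673 678 681 680 681]
 [673 658 645 576 304 204 216 248 317 510 669 681 681 680 681 679]
 [630 549 484 425 325 262 247 270 402 612 672 680 681 678 678 679]
 [455 425 398 382 353 267 251 287 467 656 678 682 681 679 681 678]
 [403 378 329 286 270 260 271 300 452 644 674 680 679 677 680 680]
 [323 283 275 269 258 275 289 294 349 523 648 675 679 681 678 679]
 [272 269 266 266 264 270 287 282 283 356 529 649 669 675 671 660]
 [266 268 264 265 266 270 268 266 261 298 425 555 627 664 638 545]
 [270 266 265 268 264 268 267 272 267 299 372 487 643 648 593 462]
 [270 274 267 267 267 280 282 283 279 280 308 393 468 503 484 459]
 [269 270 273 265 285 301 301 297 301 297 290 311 386 418 416 407]
 [275 281 276 280 301 304 305 305 301 303 294 311 366 385 405 403]
 [272 275 274 283 305 308 299 304 304 303 297 283 293 330 381 414]
 [273 273 273 276 301 300 299 301 308 302 295 271 269 306 380 415]
 [273 277 270 279 296 303 308 309 306 300 283 268 269 299 366 391]
 [266 273 276 276 286 301 302 299 293 285 277 272 269 270 298 349]
 [263 275 271 276 276 286 285 281 282 272 274 266 270 275 268 302]
 [266 280 273 279 273 280 282 283 275 276 272 271 271 270 270 273]
 [272 289 276 273 275 280 277 282 282 274 271 267 268 278 274 267]
 [256 263 271 274 275 279 275 277 278 276 271 274 270 275 274 266]]
```

send_rows:
  steps:
    - {"linear": [0, 0, 4], "turn": [0, 0, 0], "fingers": 0.15}
    - {"linear": [0, 0, 6], "turn": [0, 0, 0], "fingers": 0.15}
    - {"linear": [0, 0, 6], "turn": [0, 0, 0], "fingers": 0.15}
    - {"linear": [0, 0, 4], "turn": [0, 0, 0], "fingers": 0.15}
    - {"linear": [0, 0, 3], "turn": [0, 0, 0], "fingers": 0.15}
    - {"linear": [0, 0, 1], "turn": [0, 0, 0], "fingers": 0.15}
    - {"linear": [0, 0, 0], "turn": [0, 0, 0], "fingers": 0.15}
    - {"linear": [0, 0, 0], "turn": [0, 0, 0], "fingers": 0.15}

```text
t: 21.65
position: [0.519, 0.1529, 0.1859]
eef_rot: [-0.001, 0.999, 0.05, -0.001]
force: [0.7, -0.1, -0.9]
gripper_width: 0.0276
gripper_force: 59.4
```

```bash
python3 go.py .5195 .1529 .176 0.1
python3 - <<'E'
from h import *
s=eyes.capture("scene")[:,:,::-1];cv2.imwrite("pics/s7.png",s)
print(s[216:236,226:242].astype(int).sum(2))
E
```

```text
t 21.65 pos [0.519  0.1529 0.1859] J [ 0.15 -0.12  1.85  0.    1.4   1.62] F [ 0.7 -0.1 -0.9] w 0.0276 gf 59.4
turn [-0.0012  0.0011 -0.0002] then shift [0.5 0.  9.9]
[[537 296 185 172 170 178 173 176 179 175 172 192 346 584 673 679]
 [631 420 227 170 171 176 179 177 177 178 177 195 340 574 673 679]
 [621 487 275 186 173 175 171 174 178 180 174 194 315 535 667 679]
 [455 403 313 202 173 175 179 173 174 177 193 237 393 605 671 682]
 [397 369 312 221 181 182 179 177 175 203 303 421 546 665 680 681]
 [329 284 266 254 197 179 179 189 195 287 491 649 669 678 680 678]
 [271 265 262 255 223 196 196 212 228 309 501 649 666 675 674 658]
 [261 267 269 269 253 234 243 240 240 261 369 530 575 635 635 542]
 [265 272 269 262 255 254 250 253 248 253 290 370 413 487 577 461]
 [266 266 267 264 269 278 267 262 267 265 269 284 328 383 473 458]
 [263 267 268 271 290 295 286 291 284 285 283 288 355 402 417 406]
 [275 275 272 282 304 300 297 295 297 290 290 275 305 373 406 403]
 [269 274 276 281 301 301 301 303 295 302 294 277 271 301 373 408]
 [269 269 272 276 296 301 308 308 306 303 291 273 262 289 363 411]
 [271 271 269 278 293 300 305 299 301 298 289 270 268 271 303 378]
 [267 270 278 278 285 296 296 300 292 285 280 275 269 270 270 300]
 [269 266 275 281 272 282 280 279 273 274 272 270 270 268 266 268]
 [263 269 272 272 276 275 276 277 275 275 269 273 271 269 265 271]
 [266 269 272 276 272 270 283 275 276 274 270 272 271 272 270 267]
 [257 266 264 273 275 274 271 274 281 277 274 271 270 271 271 267]]
```

send_rows:
  steps:
    - {"linear": [0.3, 0, 1], "turn": [0, 0, 0], "fingers": 0.15}
    - {"linear": [0, 0, 1], "turn": [0, 0, 0], "fingers": 0.15}
    - {"linear": [0, 0, 1], "turn": [0, 0, 0], "fingers": 0.15}
    - {"linear": [0, 0, 1], "turn": [0, 0, 0], "fingers": 0.15}
    - {"linear": [0, 0, 1], "turn": [0, 0, 0], "fingers": 0.15}
    - {"linear": [0, 0, 1], "turn": [0, 0, 0], "fingers": 0.15}
    - {"linear": [0, 0, 0], "turn": [0, 0, 0], "fingers": 0.15}
    - {"linear": [0, 0, 0], "turn": [0, 0, 0], "fingers": 0.15}

```text
t: 22.7
position: [0.5192, 0.1529, 0.1798]
eef_rot: [-0.001, 0.999, 0.05, -0.001]
force: [0.0, 0.4, 1.2]
gripper_width: 0.0272
gripper_force: 59.4
```

```bash
python3 go.py .5195 .1529 .176 0.1
python3 - <<'E'
from h import *
F=[]
for i in range(6):
    eyes.capture("scene");o=telemetry.get_obs();F.append([*o["force"],o["position"][2]*1000])
print(np.mean(F,0).round(2),np.std(F,0).round(2))
E
```

```text
t 22.7 pos [0.5192 0.1529 0.1798] J [ 0.15 -0.11  1.86  0.    1.39  1.62] F [0.  0.4 1.2] w 0.0272 gf 59.4
turn [-0.0012  0.0014 -0.0002] then shift [0.3 0.  3.8]
[-2.6000e-01  2.0000e-02  5.6000e-01  1.7974e+02] [0.48 0.59 0.4  0.04]
```

send_rows:
  steps:
    - {"linear": [0, 0, 1], "turn": [0, 0, 0], "fingers": 0.15}
    - {"linear": [0, 0, 1], "turn": [0, 0, 0], "fingers": 0.15}
    - {"linear": [0, 0, 1], "turn": [0, 0, 0], "fingers": 0.15}
    - {"linear": [0, 0, 0.5], "turn": [0, 0, 0], "fingers": 0.15}
    - {"linear": [0, 0, 0], "turn": [0, 0, 0], "fingers": 0.15}
    - {"linear": [0, 0, 0], "turn": [0, 0, 0], "fingers": 0.15}
    - {"linear": [0, 0, 0], "turn": [0, 0, 0], "fingers": 0.15}
    - {"linear": [0, 0, 0], "turn": [0, 0, 0], "fingers": 0.15}

```text
t: 24.0
position: [0.5192, 0.1529, 0.1762]
eef_rot: [-0.001, 0.999, 0.05, -0.001]
force: [-0.2, -0.4, 1.0]
gripper_width: 0.0276
gripper_force: 59.5
```

Run:
```python
from h import *
F=[]
for i in range(10):
    s=eyes.capture("scene");o=telemetry.get_obs();F.append([*o["force"],*(o["position"]*1000)])
print(o["t"],np.mean(F,0).round(2),np.std(F,0).round(2))
s=s[:,:,::-1];cv2.imwrite("pics/s8.png",s);t=eyes.capture("top")[:,:,::-1];cv2.imwrite("pics/t8.png",t)
a=crop(s,205,190,260,290,5.9,None);b=crop(t,150,205,225,305,5.9,None);cv2.imwrite("pics/c9.png",np.hstack([a,b])[:600,:800])
```

```text
24.5 [-3.0000e-01 -3.6000e-01  1.2900e+00  5.1917e+02  1.5289e+02  1.7618e+02] [0.36 0.48 0.51 0.01 0.01 0.02]
```

View pics/c9.png

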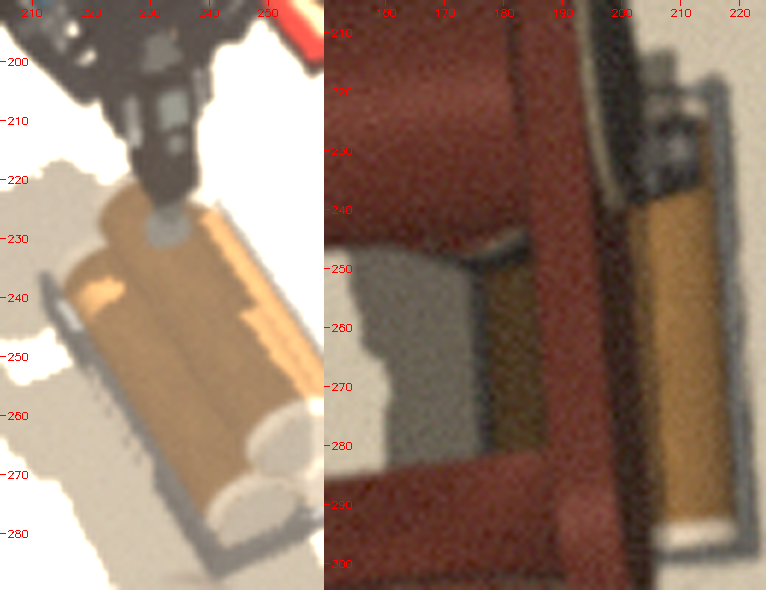

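The reader's tip stands on the tag near its centre (232.5,227). Net spring force is about 2.5 N, which is half travel, and the tubes are undisturbed. I'm handing in.

```bash
python3 -c "
from cell import ticket
print(ticket.close_job())"
```

```text
the job is handed in; nothing more can be done
None
```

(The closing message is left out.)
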